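# Fill the glaze rack and show the last jar to the inspection camera

### The job

Complete the glaze rack: stand the jar with the blue band in the empty pocket marked with one dot, and after it the jar with the green band in the pocket marked with two dots, each right down on the pocket's floor; then lift the yellow-banded jar out of the three-dot pocket and hold it in the air with its underside squarely facing the sloping round window of the inspection camera, centred on it, underside 10 cm from the window, keeping still. The program finishes while holding the jar there; do not disturb the plaster moulds and the red scraper lying about.

Things in the scene. Friction and masses are not known exactly. Their poses are not given: they have to be found in the camera images.
- blue_center (a point): centre (half-way up) of the loose screw-cap glaze jar with the blue band and a blue sticker on its white cap: an upright cylinder 47 mm in diameter and 60 mm high, about 0.09 kg; z runs from its underside to its cap; rigid, can be gripped round the body or cap. Stands on the table at the robot's left at the start.
- green_center (a point): centre (half-way up) of the loose screw-cap glaze jar with the green band and a green sticker on its white cap: an upright cylinder 47 mm in diameter and 60 mm high, about 0.09 kg; z runs from its underside to its cap; rigid, can be gripped round the body or cap. Stands on the table at the robot's left at the start.
- yellow_center (a point): centre (half-way up) of the loose screw-cap glaze jar with the yellow band and a yellow sticker on its white cap: an upright cylinder 47 mm in diameter and 60 mm high, about 0.09 kg; z runs from its underside to its cap; rigid, can be gripped round the body or cap. Stands in the three-dot pocket at the start; its underside is 30 mm below this point along its axis.
- pocket_1 (a point): centre of the mouth of the rack pocket marked with one dot (the left end of the rack seen from the robot, rack y = +95 mm). Round pocket 55 mm in diameter with a slightly flared mouth, 16 mm deep; a jar standing in it has its centre 14 mm above this point. Empty at the start.
- pocket_2 (a point): centre of the mouth of the rack pocket marked with two dots (the middle one). Round pocket 55 mm in diameter with a slightly flared mouth, 16 mm deep; a jar standing in it has its centre 14 mm above this point. Empty at the start.
- pocket_3 (a point): centre of the mouth of the rack pocket marked with three dots (the right end, rack y = -95 mm). Round pocket 55 mm in diameter with a slightly flared mouth, 16 mm deep; a jar standing in it has its centre 14 mm above this point. Holds the yellow jar at the start.
- jar_rack: fixed wooden block 92 mm (x) by 290 mm (y) by 24 mm high, origin at the centre of its underside; three round pockets in a row along y, 95 mm apart, their floor 8 mm above the table; the dots lie along the edge nearer the robot (-x).
- camera_window: centre of the flat round window (black, 68 mm, ring of white lamps) of the fixed inspection camera: a grey head on a 115x110 mm stand, 100 mm high, at the robot's right. z points straight out of the window, up and towards the robot, 0.55 rad from vertical; y is level. Goal: jar's centre on this z axis 130 mm out (underside 100 mm), jar's z along it, cap away from the window.
- sprig_mould_0_center (a point): centre of a bystander, not to be disturbed: 62x51x24 mm white plaster block mould lying flat
- sprig_mould_1_center (a point): centre of a bystander, not to be disturbed: 62x51x24 mm white plaster block mould lying flat
- rubber_kidney_center (a point): centre of a bystander, not to be disturbed: 56x100x9 mm red kidney-shaped scraper lying flat
There are look-alikes about, which are no part of the job. What is shaped like the part that bears blue_center but purple is not meant.

How it is judged:
By the outcome, as a careful person would: the job done as asked, in the order asked, and still so for the second after the job is handed in, while the arm keeps its last pose, push and grip.
It also fails if it takes over 64 s, if anything falls off the work surface, if the arm or the gripper's body presses on something with over 40 N, if the wrist force passes 120 N, or if a joint passes its speed limit or range.

### The arm

A 6-joint arm with a two-finger parallel gripper is mounted at the origin on the work surface; the furniture and walls round the work are solid. World frame = base frame: x ahead of the robot, y to its left, z up, the work surface at z = 0. Lengths are in m, angles in rad, forces in N, time in s.
With the tool pointing down it reaches from about 0.275 to 0.825 m from the base axis. Payload 5.2 kg.
Tool frame: the origin (TCP) lies midway between the tips of the shut fingers; the grasp point (between the pads) lies 19 mm behind it (manip.grasp_offset is the z of the grasp point in the tool frame, in m); z points along the fingers, y is the direction in which the jaws open and shut (so a half turn about z gives the same grasp; the last joint's range is limited). The gripper opens to 93 mm and grips with 3 to 60 N. Pads are 15 mm wide; open, the fingers measure 128 mm over their backs; the gripper's body (75 mm by 188 mm) begins 65 mm behind the grasp point.
Start: joints at [0.98, 0.259, 1.535, -0, 1.348, -0.203], TCP at [0.208, 0.509, 0.219] pointing down, gripper open.
Joint ranges: [-3.14, 3.14], [-0.91, 2.08], [0.19, 2.58], [-1.22, 4.36], [0.22, 2.71], [-3.12, 3.12]. Speed limits (rad/s): [2.57, 2.57, 3.14, 3.14, 3.14, 3.14].

### API

Orientations are given as a rotation vector (axis times angle).
In Python, from plant import manip gives the robot as it stands. The module is installed in compiled form; this text tells all that it offers. Calls block until the motion is done:
- manip.move_to(position, orientation): joint-space move of the TCP to a pose.
- manip.move_l(position, attitude=None, speed=0.15, threshold=None): straight line of the TCP; attitude=None keeps the orientation; speed is the mean speed in m/s. With threshold (N) it stops when the force on the tool has changed by that much, and returns True; else False.
- manip.goto_joints(angles): joint-space move.
- manip.command_gripper(opening): finger opening in m; the grip force is fixed at half the most; returns when the fingers have stopped.
- manip.sleep(seconds).
- manip.solve_ik(position, orientation): joint angles nearest the present ones, or None.
- manip.camera(name): name is "side" or "top" or "wrist"; returns a dict with "image" (420x560x3 uint8, red, green, blue), "depth" (420x560 float32, m along the optical axis (not along the pixel's ray), 0 where there is no reading), "mtx" (3x3 intrinsics, pixels), "R" (3x3) and "t" (3): a world point X has camera coordinates R X + t. Camera axes: x right, y down, z forward; pixel columns grow to the right and rows downward; lengths in m; the calibration is good to about 2 mm. The wrist camera is an equidistant fisheye: a pixel r from the principal point sees the ray r / f radians off the axis. A picture is of the moment at which its call begins.
A pose or a line that the arm cannot do raises manip.IKError and nothing moves.
- manip.finish_job(): hands the job in, once; it reports no verdict.
Readings, each from a call of its own:
- manip.current_time_s(): time.
- manip.current_joint_positions(): joint angles.
- manip.current_dq(): joint speeds.
- manip.current_joint_efforts(): joint torques, N m.
- manip.current_eef_pos(): TCP position.
- manip.current_orientation(): TCP orientation.
- manip.current_contact_force(): force on the tool from outside, world axes, zero at the start.
- manip.current_ft_torque(): the same for the moment, N m.
- manip.current_opening(): finger opening in m.
Only numpy, scipy, OpenCV 4.12 (cv2) and the standard library are available. Lean on these libraries where they do the work, as an engineer would, in place of code of your own. Each camera call takes 0.05 s, during which the arm holds its last target.

## Working session

There is one attempt and no reset: what is moved stays moved. The work goes in short steps, each a Python script; the robot and the scene stay as the last script left them, time stands still between calls to the robot, and variables do not carry over. Pictures are saved under pics/ and viewed, and the job is handed in when it is done.

```bash
mkdir -p pics
cat > h.py <<'E'
import numpy as np, cv2
from plant import manip
def shot(n,f):
    c=manip.camera(n); cv2.imwrite('pics/'+f,c['image'][:,:,::-1]); np.savez('pics/'+f[:-4]+'.npz',**c); return c
def pts(c):
    K=c['mtx'];d=c['depth'];v,u=np.mgrid[:d.shape[0],:d.shape[1]]
    P=np.stack([(u-K[0,2])/K[0,0]*d,(v-K[1,2])/K[1,1]*d,d],-1)
    return (P-c['t'])@c['R']
def ray(c,u,v,z):
    K=c['mtx'];r=np.array([(u-K[0,2])/K[0,0],(v-K[1,2])/K[1,1],1])@c['R']; o=-c['R'].T@c['t']
    return o+r*(z-o[2])/r[2]
E
python3 - <<'E'
from h import *
for n in('side','top','wrist'):
    c=shot(n,n+'0.png');print(n,c['mtx'].tolist(),c['R'].round(3).tolist(),(-c['R'].T@c['t']).round(3))
print(manip.current_time_s(),manip.grasp_offset,manip.current_orientation(),manip.current_opening())
E
```

```text
side [[397.7055043260957, 0.0, 278.5211804557046], [0.0, 397.7055043260957, 215.20853978231395], [0.0, 0.0, 1.0]] [[0.961, -0.275, -0.013], [-0.177, -0.579, -0.796], [0.211, 0.767, -0.605]] [ 0.138 -0.871  0.804]
top [[497.9464780248578, 0.0, 275.86464220340565], [0.0, 497.9464780248578, 210.91212724712324], [0.0, 0.0, 1.0]] [[-0.019, -1.0, -0.017], [-0.996, 0.021, -0.084], [0.085, 0.015, -0.996]] [0.293 0.007 1.282]
wrist [[325.19226210127806, 0.0, 282.6728964329564], [0.0, 325.19226210127806, 207.09431401974027], [0.0, 0.0, 1.0]] [[0.377, 0.926, -0.003], [0.886, -0.36, 0.291], [0.268, -0.112, -0.957]] [0.133 0.539 0.384]
0.15 -0.0188 [-6.05186181e-01 -3.08220468e+00  2.03673362e-03] 0.09312645645062335
```

View pics/side0.png

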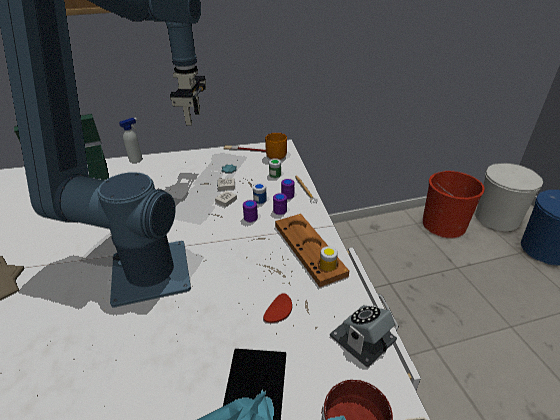

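View pics/top0.png

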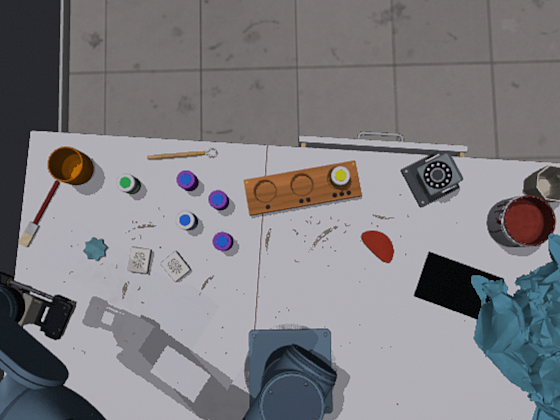

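View pics/wrist0.png

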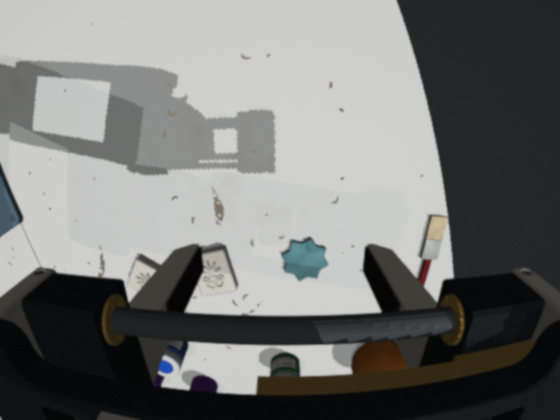

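```bash
cat > m.py <<'E'
from h import *
def blob(hsv,lo,hi,box,mn=15):
    m=cv2.inRange(hsv,lo,hi); k=np.zeros_like(m); x0,y0,x1,y1=box; k[y0:y1,x0:x1]=m[y0:y1,x0:x1]
    n,l,s,ce=cv2.connectedComponentsWithStats(k)
    return [(ce[i].round(1).tolist(),int(s[i,4]),s[i,2:4].tolist()) for i in range(1,n) if s[i,4]>=mn]
if __name__=='__main__':
    c=dict(np.load('pics/top0.npz'));hsv=cv2.cvtColor(c['image'],cv2.COLOR_RGB2HSV);P=pts(c)
    for nm,lo,hi,box,z in(('blue',(100,120,60),(122,255,255),(90,140,250,270),.06),('green',(45,100,50),(85,255,255),(90,140,250,270),.06),('yellow',(22,120,80),(35,255,255),(320,150,365,200),.068),
       ):
        for b in blob(hsv,lo,hi,box):
            u,v=b[0];print(nm,b,ray(c,u,v,z).round(4),P[int(round(v)),int(round(u))].round(4))
    img=c['image'][:,:,::-1]
    cv2.imwrite('pics/crop1.png',cv2.resize(img[140:225,235:370],None,fx=5.9,fy=5.9,interpolation=cv2.INTER_CUBIC))
    cv2.imwrite('pics/crop2.png',cv2.resize(img[140:220,390:480],None,fx=7,fy=7,interpolation=cv2.INTER_CUBIC))
    cv2.imwrite('pics/crop3.png',cv2.resize(img[150:270,90:250],None,fx=5,fy=5,interpolation=cv2.INTER_CUBIC))
    for u,v in((264,191),(302,183),(250,180),(283,192),(437,175),(150,220),(95,248)): print(u,v,P[v,u].round(4))
E
python3 m.py
```

```text
blue ([185.0, 178.9], 96, [11, 11]) [0.4812 0.2496 0.06  ] [0.4803 0.2488 0.0643]
blue ([217.1, 198.7], 99, [11, 11]) [0.4301 0.1702 0.06  ] [0.4293 0.1705 0.0599]
blue ([184.5, 219.6], 90, [10, 11]) [0.3799 0.2513 0.06  ] [0.3791 0.2528 0.0584]
blue ([221.4, 240.8], 99, [12, 11]) [0.3259 0.1606 0.06  ] [0.3255 0.1618 0.0584]
green ([124.8, 182.0], 91, [11, 11]) [0.4767 0.3999 0.06  ] [0.4766 0.3992 0.0603]
yellow ([340.1, 174.9], 94, [11, 11]) [ 0.4816 -0.1341  0.068 ] [ 0.4808 -0.1335  0.0716]
264 191 [0.4538 0.056  0.0037]
302 183 [ 0.4719 -0.0425  0.0085]
250 180 [0.4798 0.0903 0.027 ]
283 192 [0.4479 0.0069 0.0225]
437 175 [ 0.4741 -0.3668  0.0812]
150 220 [0.3848 0.3524 0.0018]
95 248 [0.3152 0.4917 0.0096]
```

View pics/crop1.png

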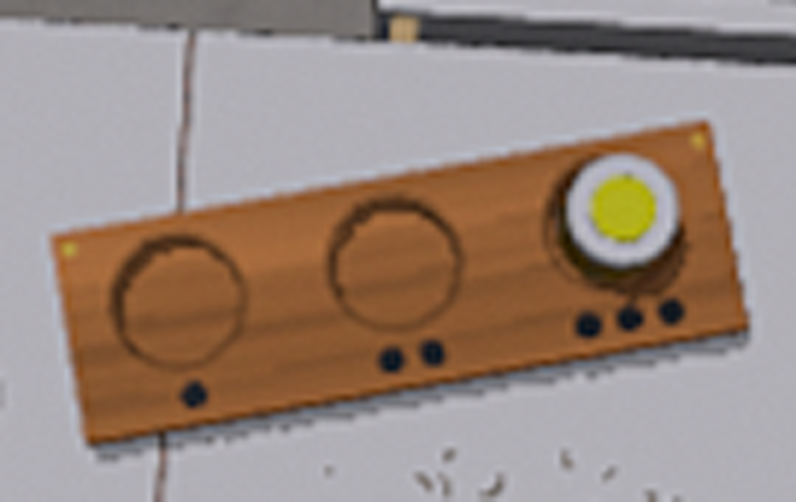

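View pics/crop2.png

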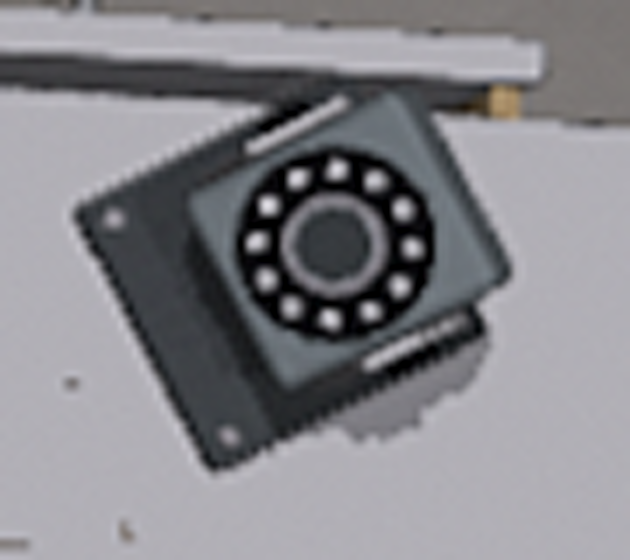

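View pics/crop3.png

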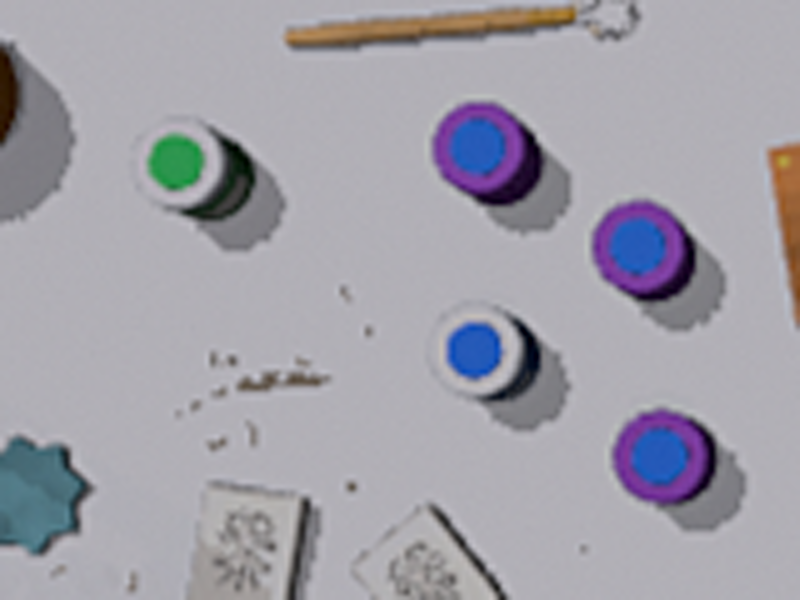

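```bash
cat > m2.py <<'E'
from h import *
from m import blob
c=dict(np.load('pics/top0.npz'));P=pts(c)
U=lambda x,y,s,ox,oy:((x+.5)/s-.5+ox,(y+.5)/s-.5+oy)
def crop(pl,z,s,ox,oy): return np.array([ray(c,*U(x,y,s,ox,oy),z) for x,y in pl])
p=crop([(179,302),(395,262)],.024,5.9,235,140);print('pockets eye',p.round(4),np.linalg.norm(p[0]-p[1]))
k=crop([(52,235),(708,122),(748,328),(90,442)],.024,5.9,235,140);print('corners',k.round(4),'ctr',k.mean(0).round(4),[np.linalg.norm(k[i]-k[(i+1)%4]).round(4) for i in range(4)])
hsv=cv2.cvtColor(c['image'],cv2.COLOR_RGB2HSV)
m=cv2.inRange(hsv,(5,80,40),(22,255,255));k=np.zeros_like(m);k[150:225,240:370]=m[150:225,240:370]
cs=max(cv2.findContours(k,cv2.RETR_EXTERNAL,cv2.CHAIN_APPROX_NONE)[0],key=cv2.contourArea)
w=np.array([ray(c,*q[0],.024)[:2] for q in cs],np.float32);r=cv2.minAreaRect(w);print('rect',r)
# window
b=blob(hsv,(0,0,170),(180,60,255),(420,158,455,192),2);print(len(b),b)
for n in('top','side'):
    d=dict(np.load(f'pics/{n}0.npz'));Q=pts(d)
    q=np.array([.47,-.36,.1]); uvw=d['mtx']@(d['R']@q+d['t']); print(n,uvw[:2]/uvw[2])
e=[x[0] for x in b if x[1]<20]
el=cv2.fitEllipse(np.array(e,np.float32));print('ellipse',el)
(u0,v0)=el[0]
vv,uu=np.mgrid[:420,:560];M=(np.hypot(uu-u0,vv-v0)<12)&(c['depth']>0)
X=P[M];
from numpy.linalg import svd
for _ in range(3):
    m0=X.mean(0);n=svd(X-m0,full_matrices=False)[2][2];n*=np.sign(n[2]);r=(X-m0)@n;print(len(X),m0.round(4),n.round(4),'tilt',np.arccos(n[2]).round(4),'yaw',np.arctan2(n[1],n[0]).round(4),r.std().round(4));X=X[abs(r)<2.5*r.std()]
o=-c['R'].T@c['t'];rr=ray(c,u0,v0,0)-o;print('ctr',(o+rr*((m0-o)@n)/(rr@n)).round(4))
E
python3 m2.py
python3 - <<'E'
import cv2
im=cv2.imread('pics/side0.png');cv2.imwrite('pics/crop4.png',cv2.resize(im[295:370,320:410],None,fx=7,fy=7,interpolation=cv2.INTER_CUBIC))
E
```

```text
pockets eye [[ 0.4518  0.0529  0.024 ]
 [ 0.4672 -0.0406  0.024 ]] 0.0947563277613602
corners [[ 0.4822  0.1073  0.024 ]
 [ 0.5253 -0.1773  0.024 ]
 [ 0.4353 -0.1915  0.024 ]
 [ 0.392   0.0922  0.024 ]] ctr [ 0.4587 -0.0423  0.024 ] [np.float64(0.2878), np.float64(0.0911), np.float64(0.287), np.float64(0.0914)]
rect ((0.458016037940979, -0.04217731952667236), (0.09250526875257492, 0.2886745035648346), 8.788338661193848)
10 [([453.7, 158.3], 3, [2, 2]), ([437.7, 163.7], 3, [2, 2]), ([427.7, 168.7], 3, [2, 2]), ([447.0, 169.5], 2, [1, 2]), ([448.5, 175.0], 2, [2, 1]), ([427.7, 179.3], 3, [2, 2]), ([446.7, 180.3], 3, [2, 2]), ([431.0, 183.5], 2, [1, 2]), ([436.5, 185.0], 2, [2, 1]), ([442.5, 184.0], 2, [2, 1])]
top [436.64844306 175.54430457]
side [362.7453728  307.31680326]
ellipse ((439.92401123046875, 171.73101806640625), (20.721620559692383, 33.56850051879883), 43.011085510253906)
452 [ 0.4811 -0.3721  0.0869] [-0.2115  0.4598  0.8625] tilt 0.5306 yaw 2.002 0.0025
447 [ 0.481  -0.372   0.0869] [-0.2172  0.4634  0.8591] tilt 0.5372 yaw 2.0091 0.0024
445 [ 0.481  -0.3721  0.0869] [-0.217   0.4666  0.8575] tilt 0.5405 yaw 2.0061 0.0024
ctr [ 0.481  -0.3723  0.0871]
```

View pics/crop4.png

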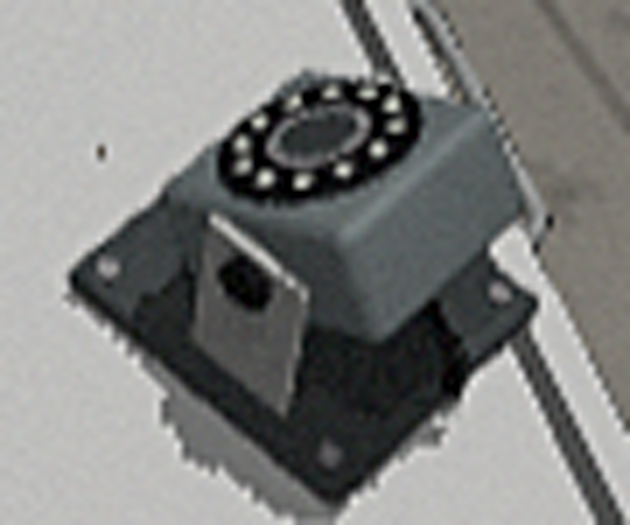

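```bash
cat > m3.py <<'E'
from h import *
from m import blob
c=dict(np.load('pics/top0.npz'));s=dict(np.load('pics/side0.npz'))
def tri(a,b):
    A=[];B=[]
    for cam,(u,v) in((c,a),(s,b)):
        o=-cam['R'].T@cam['t'];r=ray(cam,u,v,0)-o;r/=np.linalg.norm(r);M=np.eye(3)-np.outer(r,r);A.append(M);B.append(M@o)
    A_=sum(A);x=np.linalg.solve(A_,sum(B));return x.round(4),[float(np.linalg.norm(M@x-b).round(4)) for M,b in zip(A,B)]
hs=cv2.cvtColor(s['image'],cv2.COLOR_RGB2HSV);ht=cv2.cvtColor(c['image'],cv2.COLOR_RGB2HSV)
for nm,lo,hi,box,z in(('blue',(100,120,60),(122,255,255),(250,178,272,195),.06),('green',(45,100,50),(85,255,255),(262,155,290,182),.06),('yellow',(22,120,80),(35,255,255),(315,240,345,275),.068)):
    for b in blob(hs,lo,hi,box,5): print(nm,b,ray(s,*b[0],z).round(4))
# dark disc top / side
for nm,cam,h,box in(('top',c,ht,(418,155,456,195)),('side',s,hs,(345,300,384,328))):
    V=cv2.cvtColor(cam['image'],cv2.COLOR_RGB2GRAY);x0,y0,x1,y1=box
    m=(V<45).astype(np.uint8)*255;k=np.zeros_like(m);k[y0:y1,x0:x1]=m[y0:y1,x0:x1]
    n,l,st,ce=cv2.connectedComponentsWithStats(k);i=1+st[1:,4].argmax();print(nm,st[i],ce[i])
    ct=max(cv2.findContours((l==i).astype(np.uint8),cv2.RETR_EXTERNAL,cv2.CHAIN_APPROX_NONE)[0],key=cv2.contourArea)
    e=cv2.fitEllipse(cv2.convexHull(ct));print(e)
    if nm=='top':et=e[0]
    else:es=e[0]
print('window tri',tri(et,es))
U=lambda x,y,q,ox,oy:((x+.5)/q-.5+ox,(y+.5)/q-.5+oy)
L=[ray(c,*U(x,y,7,390,140),.01) for x,y in((75,210),(215,470))];d=L[0]-L[1];print('stand edge yaw normal',np.arctan2(d[0],-d[1]),np.linalg.norm(d))
# head edge lines
P=pts(c)
for R in(10,11,13):
    vv,uu=np.mgrid[:420,:560];X=P[(np.hypot(uu-et[0],vv-et[1])<R)&(c['depth']>0)];m0=X.mean(0);n=np.linalg.svd(X-m0,full_matrices=False)[2][2];n*=np.sign(n[2])
    o=-c['R'].T@c['t'];rr=ray(c,*et,0)-o;print(R,n.round(4),np.arccos(n[2]).round(3),np.arctan2(n[1],n[0]).round(3),(o+rr*((m0-o)@n)/(rr@n)).round(4))
Q=pts(s);X=Q[(((uu-es[0])/13)**2+((vv-es[1])/7)**2<1)&(s['depth']>0)];m0=X.mean(0);n=np.linalg.svd(X-m0,full_matrices=False)[2][2];n*=np.sign(n[2]);print('side',len(X),m0.round(4),n.round(4),np.arccos(n[2]).round(3),np.arctan2(n[1],n[0]).round(3))
cv2.imwrite('pics/crop5.png',cv2.resize(s['image'][205:290,265:355,::-1],None,fx=7,fy=7,interpolation=cv2.INTER_CUBIC))
E
python3 m3.py
```

```text
blue ([258.6, 185.6], 25, [8, 4]) [0.3785 0.2534 0.06  ]
blue ([259.8, 193.9], 9, [8, 2]) [0.3703 0.2031 0.06  ]
green ([274.5, 161.0], 20, [8, 3]) [0.476  0.4008 0.06  ]
green ([275.7, 172.0], 20, [7, 10]) [0.4588 0.3226 0.06  ]
yellow ([328.6, 251.1], 55, [10, 7]) [ 0.4809 -0.1331  0.068 ]
yellow ([333.0, 262.3], 6, [4, 3]) [ 0.4758 -0.1771  0.068 ]
yellow ([329.0, 263.0], 5, [3, 3]) [ 0.4647 -0.1765  0.068 ]
yellow ([323.3, 266.9], 10, [4, 5]) [ 0.4452 -0.1858  0.068 ]
yellow ([327.3, 267.4], 9, [3, 7]) [ 0.4544 -0.1905  0.068 ]
top [424 161  28  28 267] [437.54681648 174.31086142]
((437.5201416015625, 174.4562225341797), (26.896238327026367, 27.77455711364746), 78.35150909423828)
side [351 307  29  17 164] [365.73780488 316.1402439 ]
((365.1990966796875, 314.91192626953125), (14.764781951904297, 30.514385223388672), 73.33853912353516)
window tri (array([ 0.475 , -0.3679,  0.0814]), [0.0004, 0.0004])
stand edge yaw normal 2.0222329682864535 0.1076988350282496
10 [-0.2383  0.4722  0.8487] 0.557 2.038 [ 0.4751 -0.3675  0.0831]
11 [-0.2442  0.4705  0.848 ] 0.559 2.049 [ 0.4751 -0.3675  0.0831]
13 [-0.2224  0.4739  0.852 ] 0.551 2.01 [ 0.4752 -0.3675  0.083 ]
side 285 [ 0.4744 -0.3679  0.082 ] [-0.1679  0.5661  0.8071] 0.632 1.859
```

```bash
sleep 1
```

```text
(no output)
```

View pics/crop5.png

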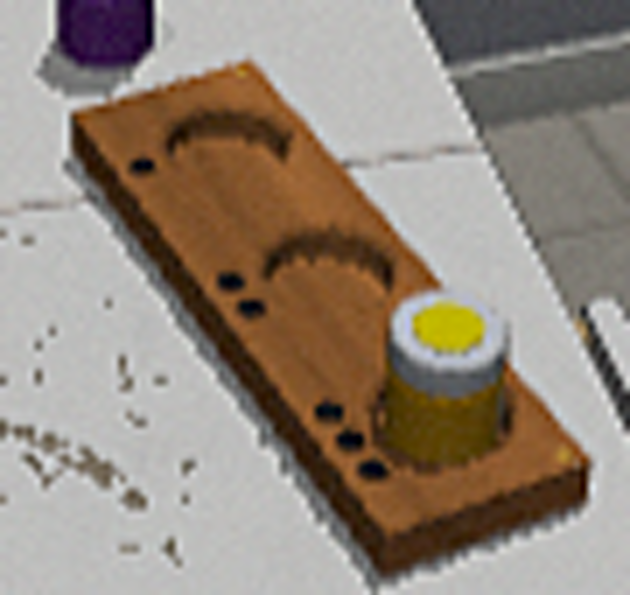

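```bash
cat > g.py <<'E'
from h import *
from scipy.spatial.transform import Rotation as Rn
G=-manip.grasp_offset
B=np.array([.3795,.252]);GR=np.array([.4765,.4002]);P1=np.array([.4518,.0529]);P2=np.array([.4670,-.0407]);Y=np.array([.4812,-.1337])
W=np.array([.475,-.3677,.082]);yaw=2.02;N=np.array([np.sin(.55)*np.cos(yaw),np.sin(.55)*np.sin(yaw),np.cos(.55)])
RX=np.array([np.cos(.1534),np.sin(.1534),0])
def rv(z,y):
    z=np.array(z,float)/np.linalg.norm(z);y=np.array(y,float);y-=z*(y@z);y/=np.linalg.norm(y)
    return Rn.from_matrix(np.c_[np.cross(y,z),y,z]).as_rotvec()
D=[0,0,-1.]
def T(xy,z,r): # grasp point at xy,z tool down -> TCP
    return [xy[0],xy[1],z-G]
OFF=.012
E
python3 - <<'E'
from g import *
q0=manip.current_joint_positions();print('q0',np.round(q0,2))
for nm,xy,y in(('B',B,[0,1,0]),('B-',B,[0,-1,0]),('B45',B,[.88,.47,0]),('B45-',B,[-.88,-.47,0]),('GR x',GR,[1,0,0]),('GR',GR,RX),('GR-',GR,-RX),('GRy',GR,[0,1,0]),('GRy-',GR,[0,-1,0]),('P1',P1,RX),('P1-',P1,-RX),('P2-',P2,-RX),('P2',P2,RX),('Y',Y,RX),('Y-',Y,-RX)):
    q=manip.solve_ik(T(xy,.05,0),rv(D,y));print(nm,None if q is None else np.round(q,2))
jc=W+.13*N
u=np.cross(N,[0,0,1]);u/=np.linalg.norm(u);w=np.cross(N,u)
for a in np.arange(0,360,30):
    y=u*np.cos(np.radians(a))+w*np.sin(np.radians(a))
    tcp=jc+N*OFF-N*G
    q=manip.solve_ik(tcp,rv(-N,y));print(a,None if q is None else np.round(q,2))
E
```

```text
q0 [ 0.98  0.26  1.54 -0.    1.35 -0.2 ]
B [ 0.34  0.32  1.99 -0.    0.83 -1.23]
B- [ 0.34  0.32  1.99 -0.    0.83  1.91]
B45 [ 0.34  0.32  1.99  0.    0.83 -0.15]
B45- [0.34 0.32 1.99 0.   0.83 2.99]
GR x [ 0.52  0.56  1.57 -0.    1.01  0.52]
GR [ 0.52  0.56  1.57 -0.    1.01  0.37]
GR- [ 0.52  0.56  1.57 -0.    1.01 -2.78]
GRy [ 0.52  0.56  1.57 -0.    1.01 -1.05]
GRy- [ 0.52  0.56  1.57 -0.    1.01  2.09]
P1 [-0.13  0.32  1.99 -0.    0.83 -0.28]
P1- [-0.13  0.32  1.99 -0.    0.83  2.86]
P2- [-0.33  0.34  1.96 -0.    0.84  2.66]
P2 [-0.33  0.34  1.96 -0.    0.84 -0.48]
Y [-0.49  0.38  1.89 -0.    0.87 -0.65]
Y- [-0.49  0.38  1.89 -0.    0.87  2.49]
0 [-0.65  0.05  2.02 -0.42  0.62 -0.81]
30 [-0.65  0.05  2.02 -0.42  0.62 -1.33]
60 [-0.65  0.05  2.02 -0.42  0.62 -1.86]
90 [-0.65  0.05  2.02 -0.42  0.62 -2.38]
120 [-0.65  0.05  2.02 -0.42  0.62 -2.9 ]
150 [-0.65  0.05  2.02 -0.42  0.62  2.86]
180 [-0.65  0.05  2.02 -0.42  0.62  2.33]
210 [-0.65  0.05  2.02 -0.42  0.62  1.81]
240 [-0.65  0.05  2.02 -0.42  0.62  1.29]
270 [-0.65  0.05  2.02 -0.42  0.62  0.76]
300 [-0.65  0.05  2.02 -0.42  0.62  0.24]
330 [-0.65  0.05  2.02 -0.42  0.62 -0.28]
```

Run:
```python
from g import *
r=rv(D,[.88,.47,0])
t=manip.current_time_s
manip.move_to(T(B,.15,0),r);print(t())
manip.move_l(T(B,.03+OFF,0),speed=.12);print(t(),manip.current_contact_force())
manip.command_gripper(0.0);print(t(),manip.current_opening())
manip.move_l(T(B,.16,0),speed=.15);print(t(),manip.current_opening(),manip.current_contact_force())
manip.move_to(T(P1,.16,0),rv(D,RX));print(t())
shot('side','side1.png');shot('top','top1.png')
```

```text
1.375
2.425 [-0.1934843  -0.50509573  0.77046241]
3.225 0.04589362512242863
4.1583 0.045943641375392794 [ 0.01802372 -0.27732316 -1.66477104]
5.0167
```

View pics/side1.png

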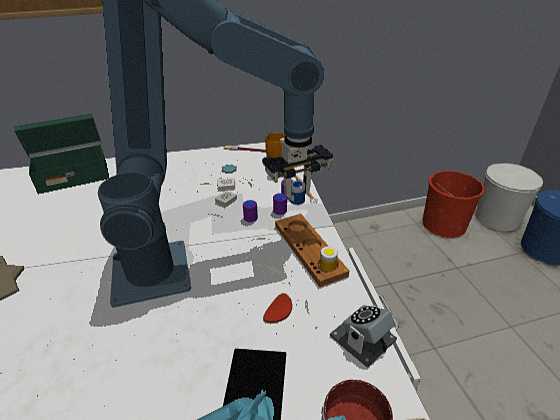

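View pics/top1.png

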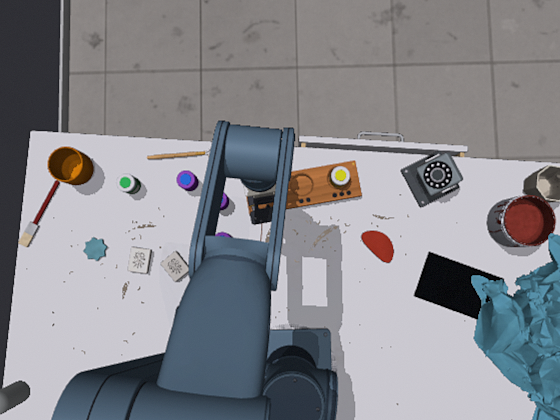

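```bash
python3 - <<'E'
from g import *
t=manip.current_time_s
manip.move_l(T(P1,.075,0),speed=.15);f0=manip.current_contact_force()
h=manip.move_l(T(P1,.0475,0),speed=.03,threshold=6);print(h,manip.current_eef_pos()+[0,0,G],manip.current_contact_force()-f0,t())
shot('side','side2.png')
E
python3 - <<'E'
import cv2
im=cv2.imread('pics/side2.png');cv2.imwrite('pics/crop6.png',cv2.resize(im[150:290,250:360],None,fx=4.2,fy=4.2,interpolation=cv2.INTER_CUBIC))
E
```

```text
True [0.45170533 0.05288649 0.04981372] [0.13385728 0.12238649 3.71541167] 6.6167
```

View pics/crop6.png

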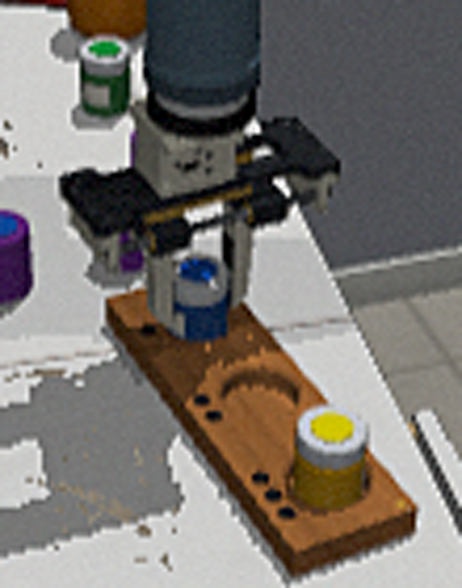

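```bash
python3 - <<'E'
from g import *
t=manip.current_time_s
manip.command_gripper(.09)
manip.move_l(T(P1,.16,0),speed=.15);print(t())
r=rv(D,RX)
manip.move_to(T(GR,.15,0),r)
c=shot('top','top3.png');shot('side','side3.png')
manip.move_l(T(GR,.03+OFF,0),speed=.12);print(t(),manip.current_contact_force())
manip.command_gripper(0.0);print(t(),manip.current_opening())
manip.move_l(T(GR,.16,0),speed=.15);print(t(),manip.current_opening())
import m
c=shot('top','top3b.png');hs=cv2.cvtColor(c['image'],cv2.COLOR_RGB2HSV)
for b in m.blob(hs,(100,120,60),(122,255,255),(170,160,300,260)):print(b,ray(c,*b[0],.068).round(4),ray(c,*b[0],.06).round(4),pts(c)[int(b[0][1]),int(b[0][0])].round(3))
E
python3 - <<'E'
import cv2
im=cv2.imread('pics/side3.png');cv2.imwrite('pics/crop7.png',cv2.resize(im[150:290,250:360],None,fx=4.2,fy=4.2,interpolation=cv2.INTER_CUBIC))
E
```

```text
8.4167
10.875 [-0.23047402 -0.55386074 -0.20557681]
11.6417 0.046154782673039074
12.575 0.04647919108706437
([185.0, 178.9], 96, [11, 11]) [0.48  0.248 0.068] [0.4812 0.2496 0.06  ] [0.483 0.25  0.06 ]
([264.8, 189.0], 92, [11, 11]) [0.4506 0.0515 0.068 ] [0.4517 0.0518 0.06  ] [0.451 0.053 0.067]
([217.1, 198.7], 97, [11, 11]) [0.4292 0.1691 0.068 ] [0.4301 0.1702 0.06  ] [0.432 0.171 0.059]
([221.4, 240.8], 99, [12, 11]) [0.3257 0.1596 0.068 ] [0.3259 0.1606 0.06  ] [0.328 0.162 0.06 ]
```

View pics/crop7.png

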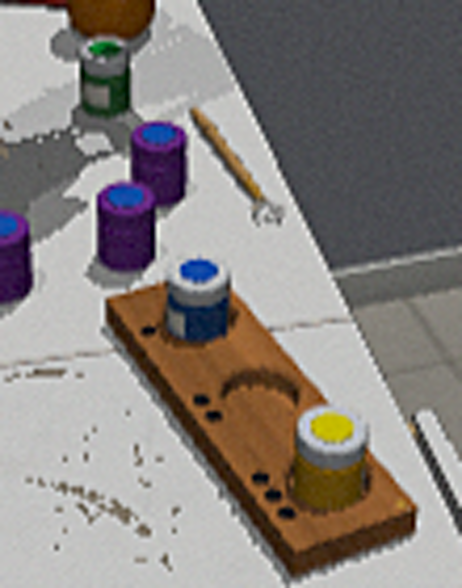

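View pics/top3b.png

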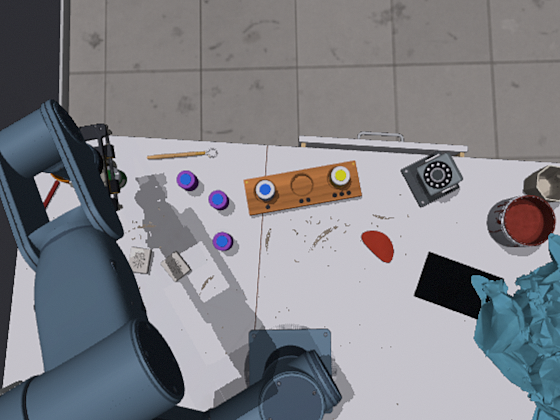

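```bash
python3 - <<'E'
from g import *
t=manip.current_time_s;r=rv(D,RX)
manip.move_to(T(P2,.17,0),r);print(t())
manip.move_l(T(P2,.078,0),speed=.15);f0=manip.current_contact_force()
h=manip.move_l(T(P2,.0475,0),speed=.03,threshold=6);print(h,manip.current_eef_pos()+[0,0,G],manip.current_contact_force()-f0,t())
if h and manip.current_eef_pos()[2]+G<.0525:
    manip.command_gripper(.09)
    manip.move_l(T(P2,.16,0),speed=.15);print(t())
    manip.move_to(T(Y,.16,0)+np.array([-.0,0,0]),r)
shot('side','side4.png');shot('wrist','wrist4.png')
E
python3 - <<'E'
import cv2
im=cv2.imread('pics/side4.png');cv2.imwrite('pics/crop8.png',cv2.resize(im[130:370,230:410],None,fx=2.5,fy=2.5,interpolation=cv2.INTER_CUBIC))
E
```

```text
14.2417
True [ 0.46690631 -0.0406127   0.04980705] [0.36831081 0.12294364 3.54769884] 15.875
17.625
```

View pics/crop8.png

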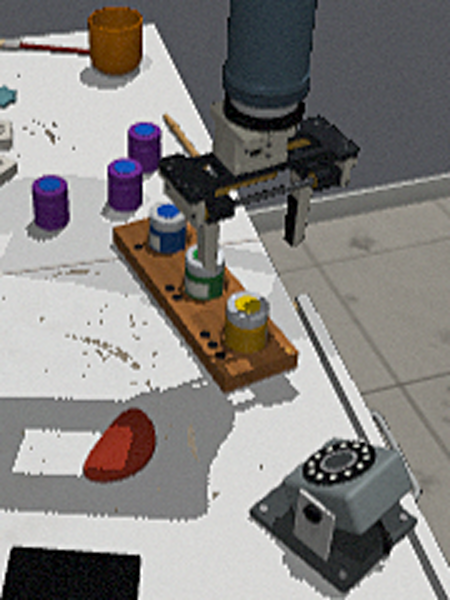

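View pics/wrist4.png

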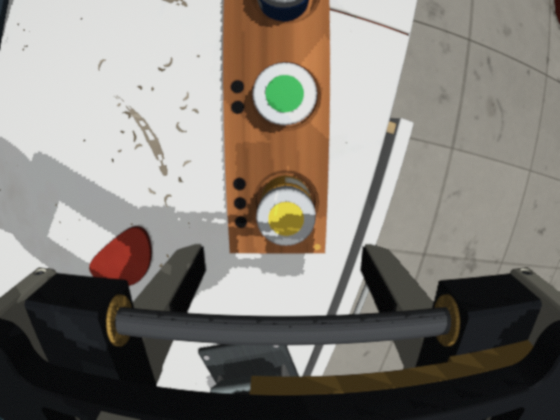

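Run:
```python
from g import *
t=manip.current_time_s;r=rv(D,RX)
manip.move_to([.50,-.46,.24],r);manip.sleep(.2);print(t())
c=shot('wrist','wrist5.png');print(c['mtx'][0,0],(-c['R'].T@c['t']).round(3))
manip.move_to(T(Y,.16,0),r);print(t())
```

```text
19.6833
325.19226210127806 [ 0.489 -0.379  0.406]
21.025
```

View pics/wrist5.png

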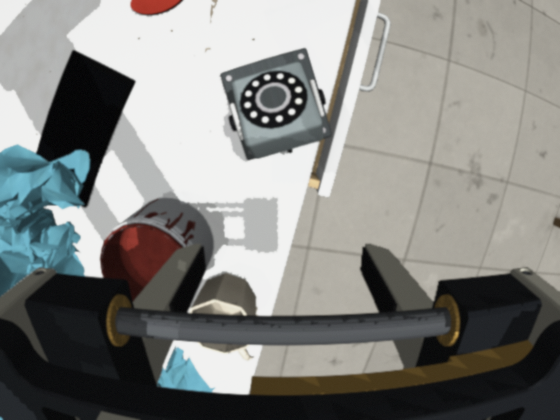

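```bash
cat > m5.py <<'E'
from h import *
c=dict(np.load('pics/wrist5.npz'));K=c['mtx'];v,u=np.mgrid[:420,:560].astype(float)
def dirs(u,v):
    x=u-K[0,2];y=v-K[1,2];r=np.hypot(x,y);th=r/K[0,0];s=np.tan(th)/np.maximum(r,1e-9);return np.stack([x*s,y*s,np.ones_like(x)],-1)
Pw=(dirs(u,v)*c['depth'][...,None]-c['t'])@c['R'];o=-c['R'].T@c['t']
g=cv2.cvtColor(c['image'],cv2.COLOR_RGB2GRAY)
k=np.zeros_like(g);k[66:133,236:310]=(g[66:133,236:310]<45)*255
n,l,st,ce=cv2.connectedComponentsWithStats(k);i=1+st[1:,4].argmax()
ct=max(cv2.findContours((l==i).astype(np.uint8),cv2.RETR_EXTERNAL,cv2.CHAIN_APPROX_NONE)[0],key=cv2.contourArea);hl=cv2.convexHull(ct)
e=cv2.fitEllipse(ct);print(st[i],e)
m=np.zeros_like(g);cv2.fillPoly(m,[hl],255);m=cv2.erode(m,np.ones((5,5)));X=Pw[(m>0)&(c['depth']>0)]
for _ in range(3):
    m0=X.mean(0);N=np.linalg.svd(X-m0,full_matrices=False)[2][2];N*=np.sign(N[2]);r=(X-m0)@N;X=X[abs(r)<2.5*r.std()]
print(len(X),m0.round(4),N.round(4),'tilt',np.arccos(N[2]).round(4),'yaw',np.arctan2(N[1],N[0]).round(4),r.std())
d=dirs(*ct[:,0,:].astype(float).T)@c['R'];Q=o+d*(((m0-o)@N)/(d@N))[:,None]
a=np.cross(N,[0,0,1]);a/=np.linalg.norm(a);b=np.cross(N,a);q=np.c_[(Q-m0)@a,(Q-m0)@b]
(cx,cy),rad=cv2.minEnclosingCircle(q.astype(np.float32));ee=cv2.fitEllipse(q.astype(np.float32)*1000);print('circle',(m0+a*cx+b*cy).round(4),rad,'ell',(m0+(a*ee[0][0]+b*ee[0][1])/1000).round(4),ee[1])
# stand/ table height check
print('table pts',Pw[60,215].round(4),Pw[170,225].round(4))
cv2.imwrite('pics/crop9.png',cv2.resize(c['image'][35:170,205:345,::-1],None,fx=4.4,fy=4.4,interpolation=cv2.INTER_CUBIC))
def at(x,y,z):
    dd=dirs(np.array((x+.5)/4.4-.5+205),np.array((y+.5)/4.4-.5+35))@c['R'];return o+dd*(z-o[2])/dd[2]
import sys
if len(sys.argv)>1:
    A=[at(*p,.008) for p in eval(sys.argv[1])];print(np.round(A,4))
    for i in range(len(A)-1): dd=A[i+1]-A[i];print(np.linalg.norm(dd).round(4),np.arctan2(dd[1],dd[0]).round(4))
E
python3 m5.py
```

```text
[ 241   72   66   55 1102] ((274.17840576171875, 100.33908081054688), (50.325374603271484, 65.24317932128906), 70.27132415771484)
2325 [ 0.4777 -0.3688  0.0841] [-0.2235  0.4711  0.8533] tilt 0.5485 yaw 2.0138 0.0006597697477292816
circle [ 0.477  -0.3678  0.0834] 0.03269653022289276 ell [ 0.4781 -0.369   0.0843] (60.0169792175293, 63.81090545654297)
table pts [ 0.3954 -0.3265  0.0007] [ 4.270e-01 -4.641e-01 -2.000e-04]
```

View pics/crop9.png

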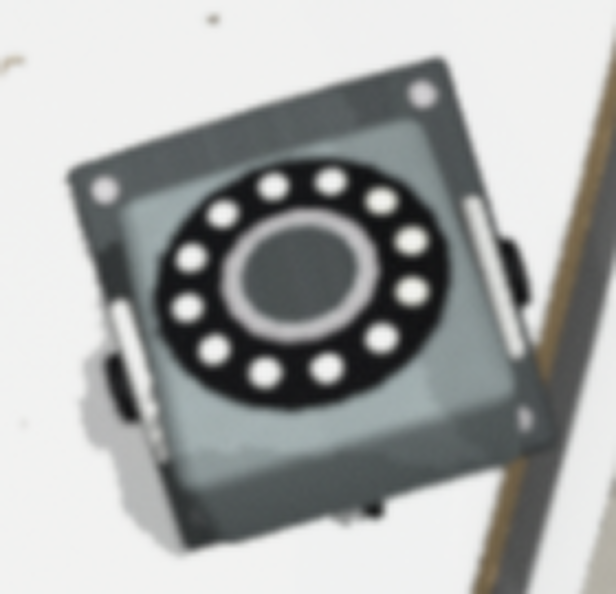

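```bash
sed -i 's/^W=.*yaw=2.02;/W=np.array([.4762,-.3678,.0828]);yaw=2.014;/' g.py
python3 - <<'E'
from g import *
t=manip.current_time_s
manip.move_l(T(Y,.038+OFF,0),speed=.12);print(t(),manip.current_contact_force())
manip.command_gripper(0.0);print(t(),manip.current_opening(),manip.current_contact_force())
manip.move_l(T(Y,.2,0),speed=.12);print(t(),manip.current_opening(),manip.current_contact_force())
y=np.cross(N,[0,0,1]);y0=RX
if y@RX<0:y=-y
R=rv(-N,y);tcp=W+.13*N+N*OFF-N*G
q=manip.solve_ik(tcp,R);print(np.round(q,2),np.round(manip.current_joint_positions(),2))
manip.move_to(tcp,R);manip.sleep(.5);print(t(),manip.current_eef_pos()-tcp,manip.current_opening())
shot('side','side6.png');shot('wrist','wrist6.png');shot('top','top6.png')
E
```

```text
22.0917 [ 0.20078019  0.63827585 -0.30411369]
22.8583 0.04585194215522843 [1.07830895 0.70684454 0.71788365]
24.2583 0.04569953834032798 [-0.44938424  0.07155085 -1.16461781]
[-0.64  0.05  2.01 -0.43  0.62 -0.79] [-0.49  0.2   1.71  0.    1.23 -0.65]
25.475 [ 1.71287054e-04  1.11323568e-04 -6.71655313e-05] 0.04571324904713536
```

View pics/side6.png

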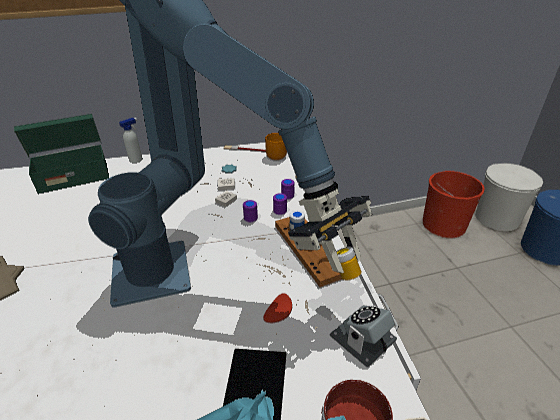

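View pics/wrist6.png

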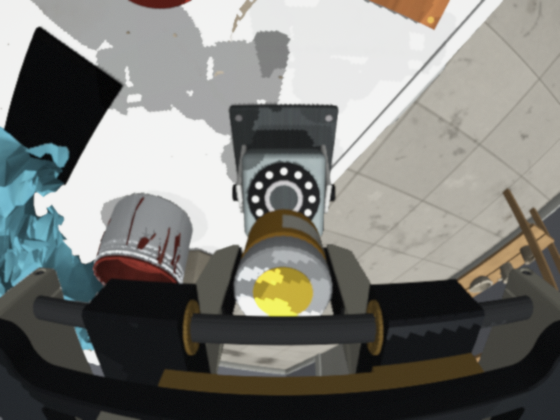

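View pics/top6.png

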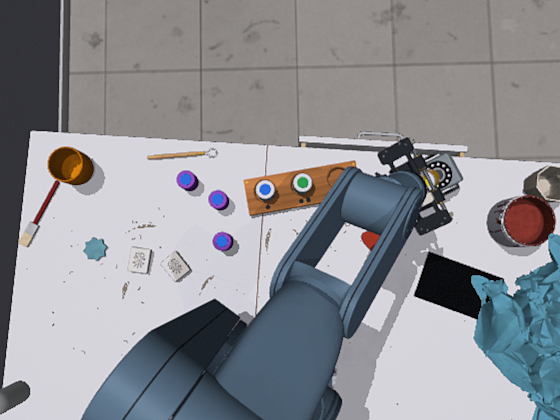

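```bash
cat > m6.py <<'E'
from g import *
import sys
f=sys.argv[1]
c=dict(np.load(f'pics/wrist{f}.npz'));K=c['mtx'];v,u=np.mgrid[:420,:560].astype(float)
x=u-K[0,2];y=v-K[1,2];r=np.hypot(x,y);s=np.tan(r/K[0,0])/np.maximum(r,1e-9)
P=(np.stack([x*s,y*s,np.ones_like(x)],-1)*c['depth'][...,None]-c['t'])@c['R'];ok=c['depth']>0
a=np.cross(N,[0,0,1]);a/=np.linalg.norm(a);b=np.cross(N,a)
L=np.stack([(P-W)@a,(P-W)@b,(P-W)@N],-1) # b horizontal-ish?
box=np.zeros_like(ok);box[205:345,225:340]=1
M=ok&box&(abs(L[...,2]-.16)<.008)&(np.hypot(L[...,0],L[...,1])<.021)
X=L[M];X0=X
for _ in range(4):
    m0=np.median(X,0);m0=X.mean(0);n=np.linalg.svd(X-m0,full_matrices=False)[2][2];n*=np.sign(n[2]);rr=(X-m0)@n;X=X[abs(rr)<2.5*rr.std()]
print('cap n',len(X),m0.round(4),n.round(4),rr.std().round(5))
hsv=cv2.cvtColor(c['image'],cv2.COLOR_RGB2HSV);Ym=(cv2.inRange(hsv,(20,120,80),(36,255,255))>0)&M
q=L[Ym];(cx,cy),R=cv2.minEnclosingCircle(q[:,:2].astype(np.float32));print('sticker',len(q),q.mean(0).round(4),'circle',cx,cy,R)
# side wall of body
S=ok&box&(L[...,2]>.10)&(L[...,2]<.155)&(np.hypot(L[...,0],L[...,1])<.03);Z=L[S]
from scipy.optimize import least_squares
fun=lambda p:np.hypot(Z[:,0]-p[0]-p[2]*(Z[:,2]-.13),Z[:,1]-p[1]-p[3]*(Z[:,2]-.13))-.0235
o=least_squares(fun,[0,0,0,0],loss='soft_l1',f_scale=.001);print('wall',len(Z),o.x.round(4),np.median(abs(o.fun)).round(5))
print('lowest',np.percentile(Z[:,2],[0.5,2,50]).round(4))
# window seen from here
m=ok&(np.linalg.norm(P-W,axis=-1)<.032);Q=L[m];
m0=Q.mean(0);n=np.linalg.svd(Q-m0,full_matrices=False)[2][2];print('window',len(Q),m0.round(4),(n*np.sign(n[2])).round(4))
E
python3 m6.py 6
```

```text
cap n 4767 [-0.      0.0034  0.1596] [-0.0107  0.0162  0.9998] 0.00066
sticker 2263 [0.0004 0.0004 0.1601] circle 0.0004395926371216774 -0.00022412433463614434 0.014097855426371098
wall 3251 [ 0.0006 -0.0011 -0.0127  0.0103] 0.00026
lowest [0.1022 0.1039 0.1356]
window 2794 [-0.0002  0.0071  0.0006] [-0.0016  0.0106  0.9999]
```

Run:
```python
from g import *
import m
c=dict(np.load('pics/top6.npz'));hs=cv2.cvtColor(c['image'],cv2.COLOR_RGB2HSV)
for nm,lo,hi in(('b',(100,120,60),(122,255,255)),('g',(45,100,50),(85,255,255))):
    for b in m.blob(hs,lo,hi,(170,160,320,260)):print(nm,b,ray(c,*b[0],.068).round(4))
a,b=[dict(np.load(f'pics/{n}.npz'))['image'].astype(int) for n in('side0','side6')]
d=abs(a-b).sum(-1)
for nm,(x0,y0,x1,y1) in dict(moulds=(212,175,240,208),kidney=(262,290,294,324),purp=(240,195,290,225)).items(): print(nm,(d[y0:y1,x0:x1]>90).mean().round(3))
print(manip.current_time_s(),abs(np.array(manip.current_dq())).max())
manip.finish_job()
```

```text
b ([185.0, 178.9], 96, [11, 11]) [0.48  0.248 0.068]
b ([264.8, 189.0], 92, [11, 11]) [0.4506 0.0515 0.068 ]
b ([217.1, 198.7], 99, [11, 11]) [0.4292 0.1691 0.068 ]
b ([221.4, 240.9], 101, [12, 11]) [0.3254 0.1596 0.068 ]
g ([302.4, 182.2], 87, [10, 11]) [ 0.4655 -0.0412  0.068 ]
moulds 0.286
kidney 0.184
purp 0.125
25.625 0.0018898236750112323
the job is handed in; nothing more can be done
```

The job is done and was handed in at 25.6 s: blue is in the one-dot pocket, green in the two-dot pocket, and the arm is holding the yellow jar in front of the inspection window.

- **Blue and green jars:** Each was lowered until it touched the pocket floor, with the grasp height at 49.8 mm against an expected 50 mm. In the later pictures both stand upright, within 2 mm of the measured pocket centres.
- **Yellow jar:** From the wrist depth picture, its cap is centred within 0.5 mm of the window axis. The underside is about 99.6 mm from the window, allowing for the 60 mm jar height. The jar is within about 1° of the aimed axis, and about 0.6° off the window as seen from the holding pose. The joints were practically still.
- **Bystanders:** The purple look-alikes measure in the same places as at the start. The moulds and scraper appear unmoved in the pictures, and the arm was never brought down near them. A simple before-and-after difference of the side pictures flagged changes of 18% (scraper) and 29% (moulds). It also flagged 13% at the purple jars, which had not moved, so I put this down to the arm's shadow. I did not measure the moulds or scraper separately to confirm it.
- **Disagreement between measurements:** The side camera's depth fit of the window direction was off (tilt 0.63 rad). I used the wrist camera's close-up fit instead (tilt 0.549, yaw 2.014), which agrees with the given 0.55 rad and with the edge of the stand.

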